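# Find the stamped crate and send it to the dispatch line

## Robot

A 6-joint arm with a two-finger parallel gripper is mounted at the origin on the work surface. World frame = base frame: x ahead of the robot, y to its left, z up, the work surface at z = 0. Lengths are in mm, angles in degrees, forces in N, time in s.
With the tool pointing down it reaches from about 350 to 850 mm from the base axis. Payload 8.1 kg.
Tool frame: the origin (TCP) lies midway between the tips of the shut fingers; the grasp point (between the pads) lies 19 mm behind it; x points along the fingers, z is the direction in which the jaws open and shut, and the axes are right-handed (so a half turn about x gives the same grasp; the last joint's range is limited). The gripper opens to 85 mm and grips with 20 to 120 N. Pads are 22 mm wide; open, the fingers measure 114 mm over their backs; the gripper's body (76 mm by 85 mm) begins 54 mm behind the grasp point. The pads swing forward as they close: fully open they stand 13 mm farther back than shut.
Start: joints at [68.961, 7.471, 85.268, -0, 87.261, -4.893], TCP at [166.829, 576.345, 231.292] pointing down, gripper open.
Joint ranges: [-169.43, 169.43], [-51.17, 129.36], [1.28, 143.12], [-76.62, 256.62], [0, 156.53], [-152.29, 152.29]. Speed limits (degrees/s): [136.94, 136.94, 159.86, 180, 180, 180].

## Interface

Orientations are given as [roll, pitch, yaw] about the fixed x, y, z axes, in that order (R = Rz(yaw) Ry(pitch) Rx(roll)).
In Python, from bench import r gives the robot as it stands. The module is installed in compiled form; this text tells all that it offers.
- The arm moves only by the tool servo_tool, never from a script. Its argument "commands" is a list that holds one entry, the list of rows, each a list of 7 numbers: the closure in counts, from 0 (fully open) to 255 (shut), then the shift along the tool's x, y, z in cm, then the turn, a rotation vector about the tool's x, y, z in degrees. A call has 1 to 8 rows; each row is the pose to reach, as a shift and turn from the pose commanded when the call began, along the tool's axes at that moment; what a row does not reach only later rows make up. A row lasts 1/10 s, in which the tool goes at most 50 mm and 8.59 degrees, less where a joint would pass 70% of its speed; a pose out of reach is approached as far as the arm can. A call with a gripper value outside its range is refused whole. The fingers move at their own pace and stop on an object; "force" is the grip in N (left out, the last holds). Time passes only in rows, so rows that repeat a pose let the fingers close. It gives the time, the measured TCP pose, the force and the opening at its end, in the units of the state.
- r.sense(): the state, without advancing time (a new reading comes with each control period).
- r.snapshot(name): name is "side" or "top"; returns (picture, depth): 420x560x3 uint8, red, green, blue; 420x560 float32, mm along the optical axis (not along the pixel's ray), 0 where there is no reading.
- r.calibration(name): a dict with "fx", "fy", "cx", "cy" (pixels), "pose" (4x4, takes a point from camera to world coordinates). Camera axes: x right, y down, z forward; pixel columns grow to the right and rows downward; lengths in mm; the calibration is good to about 2 mm. A picture is of the moment at which its call begins. calibration takes no time and is no camera call.
- r.hand_in(): hands the job in, once; it reports no verdict.
The state is a dict: "time": time; "joint_pos": joint angles; "qd": joint speeds; "joint_efforts": joint torques, N m; "tool_pos": TCP position; "tcp_rot": TCP orientation; "ft_force": force on the tool from outside, world axes, zero at the start; "wrist_torque": the same for the moment, N m; "finger_gap": finger opening in mm.
Only numpy, scipy, OpenCV 4.12 (cv2) and the standard library are available. Lean on these libraries where they do the work, as an engineer would, in place of code of your own. Each camera call takes 0.05 s, during which the arm holds its last target.

## Task

With the fingertips, tip both standing wooden crates over towards the robot, so that each lies on its side with its lid towards the robot and its underside showing to the far side. Only once both lie tipped, push the one with the round ink stamp on its underside away from the robot, still lying, until its stamped end is on the white tape line, and leave the other one lying short of the tape. Tip and push only: do not lift the crates, leave all the other things alone, and finish clear.

Things in the scene. Friction and masses are not known exactly. Their poses are not given: they have to be found in the camera images.
- crate_a: one of two identical-looking closed wooden crates, 88 (own x) x 110 (own y) x 120 mm tall (own z), 0.35 to 0.7 kg; one of the two, on either side, bears the stamp. Origin: centre of its underside; own z points to the lid; own x starts within 0.2 rad of straight away from the robot. Pushed near its top it tips over the opposite bottom edge, past about 37 degrees falls by itself, then lies 88 mm high.
- crate_b: one of two identical-looking closed wooden crates, 88 (own x) x 110 (own y) x 120 mm tall (own z), 0.35 to 0.7 kg; one of the two, on either side, bears the stamp. Origin: centre of its underside; own z points to the lid; own x starts within 0.2 rad of straight away from the robot. Pushed near its top it tips over the opposite bottom edge, past about 37 degrees falls by itself, then lies 88 mm high.
- stamp (a point): the centre of the stamp, a dark ink ring 54 mm across round a dot, on the middle of the underside of the stamped crate (recessed 5 mm between the runners, so this point lies 5 mm inside that crate's underside); hidden until the crate is tipped, when it faces away from the robot.
- crate_a_mid (a point): the centre of crate_a's volume, 60 mm above its underside.
- crate_b_mid (a point): the centre of crate_b's volume, 60 mm above its underside.
- line: the dispatch line: a flat white tape stuck to the table, 40 mm wide (own x) and 680 mm long (own y), lying across the table beyond the crates, paper-thin. Origin: its centre; own x points away from the robot.
- ammonite: bystander: a brown fossil disc, 52 mm across, 18 mm high, lying between the crates. Origin: centre of its underside.
- loupe: bystander: a black magnifier, 32 mm across, 34 mm high, standing between the crates, nearer the robot. Origin: centre of its underside.
- egg: bystander: a polished stone egg on a 50 mm square wooden foot, 75 mm high in all, to the left. Origin: centre of its underside.
- mug: bystander: a blue mug, 76 mm across, 90 mm high, to the left. Origin: centre of its underside.
- bottle: bystander: an amber bottle, 52 mm across, 120 mm high, to the right. Origin: centre of its underside.
- sample_box: bystander: a small cardboard tray with a stone, 70 by 90 mm, about 30 mm high, to the right. Origin: centre of its underside.
- brush: bystander: a brush lying at the left, about 170 mm long along its own x. Origin: on its underside.
Not all that is in view belongs to the job. Leave any pink or turquoise look-alike of the crate_a alone.

How it is judged:
By the outcome, as a careful person would: the job done as asked, in the order asked, and still so for the second after the job is handed in, with the robot touching nothing.
It also fails if it takes over 64 s, if anything falls off the work surface, if the arm or the gripper's body presses on something with over 40 N, if the wrist force passes 120 N, or if a joint passes its speed limit or range.

## Working session

There is one attempt and no reset: what is moved stays moved. The work goes in short steps, Python scripts to look and compute and a tool call to move; the robot and the scene stay as the last step left them, time stands still between calls to the robot, and variables do not carry over. Pictures are saved under pics/ and viewed, and the job is handed in when it is done.

Besides the shell and the picture viewer there is one more tool, called after "Call:" as a command line: name --argument value ..., lists and objects as JSON in quotes. servo_tool: Moves the arm, as the interface text tells. Its arguments: {"type":"object","properties":{"commands":{"type":"array","items":{"type":"array","items":{"type":"array","items":{"type":"number"}}}},"force":{"type":"number"}},"required":["commands"]}

```bash
mkdir -p pics
python3 - <<'E'
from bench import r
import cv2,numpy as np
s=r.sense()
print(s)
for n in("top","side"):
    p,d=r.snapshot(n); cv2.imwrite(f"pics/{n}0.png",p[...,::-1]); np.savez(f"{n}0.npz",p=p,d=d)
    c=r.calibration(n); print(n,c)
E
```

```text
{'time': 0.0, 'joint_pos': array([ 6.89616845e+01,  7.51495861e+00,  8.53287550e+01,  1.83488794e-03,
        8.72588489e+01, -4.89503730e+00]), 'qd': array([-0.02723805,  0.03829816,  0.02458618, -0.04387909,  0.03646954,
        0.02890083]), 'joint_efforts': array([-1.60912678e-04, -5.69431615e+01, -5.00527024e+01, -4.90338334e-04,
        1.52185414e-02,  2.67222669e-05]), 'tool_pos': array([166.62170848, 575.85228421, 230.25098312]), 'tcp_rot': array([ 174.08128727,   89.89742108, -112.0620803 ]), 'ft_force': array([-0.08934225, -0.09073008, -0.23546437]), 'wrist_torque': array([-0.03195665,  0.04407418, -0.00382495]), 'finger_gap': 85.52037443151549}
top {'fx': 401.82876036708296, 'fy': 401.82876036708296, 'cx': 278.8350287725982, 'cy': 205.0943715771303, 'pose': array([[ 1.80449396e-02, -9.96301692e-01,  8.40078486e-02,
         4.65593093e+02],
       [-9.99833950e-01, -1.81945328e-02, -1.01538883e-03,
         5.35618835e+00],
       [ 2.54011717e-03, -8.39755764e-02, -9.96464576e-01,
         1.12127897e+03],
       [ 0.00000000e+00,  0.00000000e+00,  0.00000000e+00,
         1.00000000e+00]])}
side {'fx': 395.49850668972164, 'fy': 395.49850668972164, 'cx': 281.7815178243757, 'cy': 206.43437913974802, 'pose': array([[ 9.86473513e-01, -1.07598254e-01,  1.23663346e-01,
         4.26287782e+02],
       [-1.63367005e-01, -5.83381405e-01,  7.95598742e-01,
        -8.13711779e+02],
       [-1.34621392e-02, -8.05039597e-01, -5.93068308e-01,
         6.90013621e+02],
       [ 0.00000000e+00,  0.00000000e+00,  0.00000000e+00,
         1.00000000e+00]])}
```

View pics/top0.png

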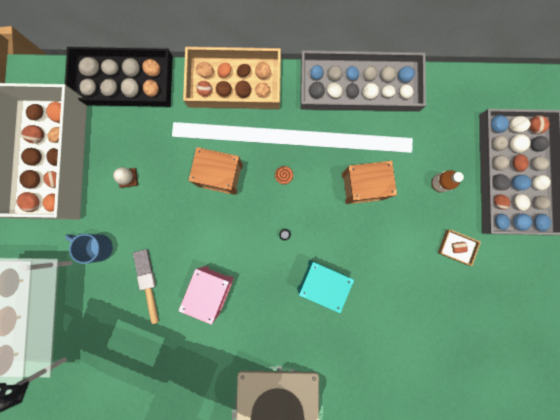

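View pics/side0.png

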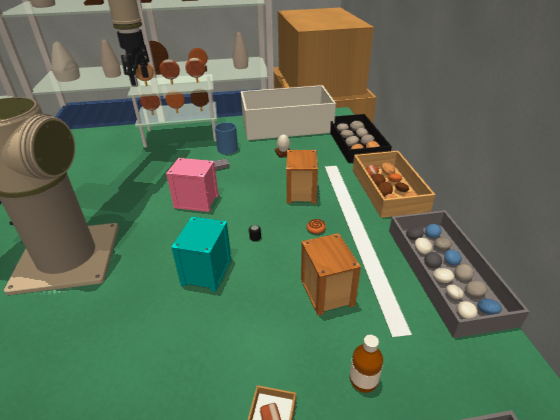

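Top view: the wooden crates are at (215,170) and (370,182), the pink and turquoise look-alikes at (205,295) and (326,287), and the tape runs from (173,130) to (412,145). Next I measure these.

```bash
cat > h.py <<'E'
import numpy as np,cv2
from bench import r
def cloud(n,d):
    c=r.calibration(n); v,u=np.mgrid[:420,:560]
    P=np.stack([(u-c['cx'])/c['fx']*d,(v-c['cy'])/c['fy']*d,d],-1)
    return P@c['pose'][:3,:3].T+c['pose'][:3,3]
def ray(n,u,v,z):
    c=r.calibration(n); k=c['pose'][:3,:3]@np.array([(u-c['cx'])/c['fx'],(v-c['cy'])/c['fy'],1]); o=c['pose'][:3,3]
    return o+k*(z-o[2])/k[2]
def pix(n,P):
    c=r.calibration(n); q=c['pose'][:3,:3].T@(np.array(P)-c['pose'][:3,3]); return c['cx']+c['fx']*q[0]/q[2],c['cy']+c['fy']*q[1]/q[2]
def blobs(n,f,lo,hi,amin=80,box=(250,800,-420,420)):
    z=np.load(f); P=cloud(n,z['d']); 
    m=((P[...,2]>lo)&(P[...,2]<hi)&(z['d']>0)&(P[...,0]>box[0])&(P[...,0]<box[1])&(P[...,1]>box[2])&(P[...,1]<box[3])).astype(np.uint8)
    k,l,s,ce=cv2.connectedComponentsWithStats(m)
    for i in range(1,k):
        if s[i,4]<amin: continue
        Q=P[l==i]; rr=cv2.minAreaRect(Q[:,:2].astype(np.float32))
        print(np.round(ce[i]),s[i,4],'z',np.round(np.median(Q[:,2]),1),'c',np.round(rr[0],1),'wh',np.round(rr[1],1),'ang',round(rr[2],1),'rgb',z['p'][l==i].mean(0).round(),'x',Q[:,0].min().round(),Q[:,0].max().round(),'y',Q[:,1].min().round(),Q[:,1].max().round())
E
python3 - <<'E'
from h import *
print('tops');blobs('top','top0.npz',105,135)
print('all');blobs('top','top0.npz',8,300,60)
z=np.load('top0.npz');p=z['p'];P=cloud('top',z['d'])
m=(p.min(-1)>200)&(abs(P[...,2])<8)&(P[...,0]>500)
k,l,s,ce=cv2.connectedComponentsWithStats(m.astype(np.uint8))
for i in range(1,k):
    if s[i,4]>500: 
        v,u=np.where(l==i); Q=np.array([ray('top',a,b,0)[:2] for a,b in zip(u,v)],np.float32); print(cv2.minAreaRect(Q))
E
```

```text
tops
[213. 169.] 1527 z 120.8 c [639.6 171.5] wh [110.1  88.3] ang 78.8 rgb [217. 145.  92.] x 587.0 692.0 y 110.0 234.0
[372. 181.] 1537 z 121.1 c [ 616.8 -228.7] wh [ 88.5 110.6] ang 7.6 rgb [216. 144.  91.] x 566.0 667.0 y -287.0 -169.0
[326. 288.] 1631 z 120.9 c [ 348.5 -115.3] wh [111.5  88. ] ang 67.7 rgb [ 97. 230. 219.] x 288.0 410.0 y -182.0 -49.0
[203. 296.] 1659 z 120.6 c [321.8 186.7] wh [ 88.5 111.2] ang 69.6 rgb [244. 203. 222.] x 256.0 388.0 y 126.0 246.0
all
[215. 171.] 1794 z 120.4 c [639.5 171.5] wh [110.1  88.4] ang 78.8 rgb [201. 136.  87.] x 586.0 692.0 y 109.0 234.0
[369. 182.] 1841 z 120.7 c [ 616.7 -228.5] wh [ 88.7 110.9] ang 7.7 rgb [198. 134.  86.] x 566.0 667.0 y -287.0 -168.0
[283. 175.] 265 z 18.8 c [643.2  -7.3] wh [50.9 47.5] ang 1.0 rgb [177. 109.  73.] x 618.0 669.0 y -31.0 17.0
[130. 177.] 210 z 40.0 c [630.6 413.8] wh [50.  19.5] ang 9.0 rgb [133. 117.  99.] x 605.0 656.0 y 400.0 420.0
[284. 235.] 107 z 34.3 c [477.9 -11.2] wh [29.7 27.2] ang 1.0 rgb [106. 115. 111.] x 463.0 493.0 y -25.0 2.0
[145. 279.] 821 z 18.4 c [337.4 361. ] wh [184.4  42.6] ang 13.7 rgb [188. 174. 157.] x 250.0 429.0 y 330.0 403.0
[325. 287.] 1752 z 120.7 c [ 348.5 -115.3] wh [111.5  88. ] ang 67.6 rgb [ 94. 222. 211.] x 288.0 410.0 y -182.0 -48.0
[205. 295.] 1910 z 120.3 c [321.8 186.6] wh [ 88.6 111.2] ang 69.6 rgb [230. 187. 205.] x 255.0 388.0 y 126.0 246.0Traceback (most recent call last):
  File "<stdin>", line 9, in <module>
  File "h.py", line 8, in ray
    c=r.calibration(n); k=c['pose'][:3,:3]@np.array([(u-c['cx'])/c['fx'],(v-c['cy'])/c['fy'],1]); o=c['pose'][:3,3]
ValueError: time passes only in moves, steps and waits
```

```bash
python3 - <<'E'
s=open('h.py').read()
s=s.replace("def cloud","C={n:r.calibration(n) for n in ('top','side')}\ndef cloud",1).replace("r.calibration(n); v","C[n]; v").replace("c=r.calibration(n)","c=C[n]")
s+='''
from scipy.spatial.transform import Rotation as Ro
def Rt(rpy): return Ro.from_euler('xyz',rpy,degrees=True)
def plan(p0,R0,target,yawdeg=None):
    # tool x down, tool z along yawdeg in world
    d=R0.inv().apply(np.array(target)-p0)/10
    if yawdeg is None: return d,None
    a=np.radians(yawdeg); z=np.array([np.cos(a),np.sin(a),0]); x=np.array([0,0,-1.]); M=Ro.from_matrix(np.stack([x,np.cross(z,x),z],1))
    return d,(R0.inv()*M).as_rotvec(degrees=True),M
'''
open('h.py','w').write(s)
E
python3 - <<'E'
from h import *
z=np.load('top0.npz');p=z['p'];P=cloud('top',z['d'])
m=(p.min(-1)>185)&(abs(P[...,2])<8)&(P[...,0]>600)
k,l,s,ce=cv2.connectedComponentsWithStats(m.astype(np.uint8))
for i in range(1,k):
    if s[i,4]>500: 
        v,u=np.where(l==i); Q=np.array([ray('top',a,b,0)[:2] for a,b in zip(u,v)],np.float32); print(cv2.minAreaRect(Q), s[i])
blobs('top','top0.npz',8,300,60,(700,1000,-600,600))
st=r.sense();R0=Rt(st['tcp_rot']);print(R0.as_matrix().round(3),st['tool_pos'])
for f in r"a":
  for yaw in (78.8,-101.2): print(yaw,plan(st['tool_pos'],R0,(715,157,230),yaw)[:2])
E
```

```text
((722.9680786132812, 693.29833984375), (120.62979125976562, 245.0681915283203), 89.7889633178711) [  13  101   47   86 1009]
((755.2490844726562, -29.408782958984375), (682.36669921875, 41.68562316894531), 87.15406036376953) [ 172  122  241   31 3420]
[108.  85.] 5905 z 37.7 c [843.8 458.8] wh [286.5 281.8] ang 0.2 rgb [100.  92.  82.] x 700.0 987.0 y 318.0 600.0
[231.  78.] 4278 z 35.1 c [909.6 140.1] wh [153.5 260.6] ang 0.2 rgb [170. 132.  91.] x 833.0 986.0 y 10.0 270.0
[363.  81.] 5499 z 32.1 c [ 909.5 -220.4] wh [340.9 153.1] ang 89.9 rgb [128. 127. 124.] x 833.0 986.0 y -391.0 -50.0
[489. 131.] 803 z 34.4 c [ 765.5 -578.7] wh [129.9  42.4] ang 0.1 rgb [95. 98. 98.] x 700.0 830.0 y -600.0 -558.0
[[-0.001 -0.961  0.278]
 [-0.002  0.278  0.961]
 [-1.     0.    -0.002]] [166.64340944 575.88034129 230.33380197]
78.8 (array([  0.0645013 , -64.32118046, -24.98678861]), array([-4.94592349, -0.09538748, -0.01364733]))
-101.2 (array([  0.0645013 , -64.32118046, -24.98678861]), array([ 1.75054015e+02, -2.08610979e-02,  1.45807790e-01]))
```

Call:
servo_tool --commands '[[[128,0,-5,-2,0,0,0],[128,0,-9.5,-3.7,-1,0,0],[128,0,-14,-5.4,-2,0,0],[128,0,-18.5,-7.2,-3,0,0],[128,0,-23,-8.9,-4,0,0],[128,0,-27.5,-10.7,-5,0,0],[128,0,-32,-12.4,-5,0,0],[128,0,-36,-14,-5,0,0]]]'

```text
time: 0.9
tool_pos: [475.1, 339.9, 230.9]
tcp_rot: [142.4, 90.0, -138.8]
ft_force: [0.1, 1.0, 0.5]
finger_gap: 42.3
```

```bash
cat > go.py <<'E'
import sys
from h import *
t=list(map(float,sys.argv[1:4])); y=float(sys.argv[4]) 
st=r.sense();R0=Rt(st['tcp_rot']);d,rv,M=plan(st['tool_pos'],R0,t,y)
print(st['time'],st['tool_pos'].round(1),'zyaw',np.degrees(np.arctan2(R0.as_matrix()[1,2],R0.as_matrix()[0,2])).round(2),'f',st['ft_force'].round(1),'gap',st['finger_gap'],'q',st['joint_pos'].round(0)); print('shift cm',d.round(2),'rot',rv.round(2))
E
python3 go.py 718 156 230 78.8
```

```text
0.9 [475.1 339.9 230.9] zyaw 78.82 f [0.1 1.  0.5] gap 42.27478318008189 q [ 31.   5.  88.  -0.  87. -48.]
shift cm [  0.08 -27.39 -13.33] rot [ 0.02 -0.03 -0.02]
```

Call:
servo_tool --commands '[[[128,0,-4.5,-2.2,0,0,0],[128,0,-9,-4.4,0,0,0],[128,0,-13.5,-6.6,0,0,0],[128,0,-18,-8.8,0,0,0],[128,0,-22.5,-11,0,0,0],[128,0,-27.4,-13.3,0,0,0],[128,4,-27.4,-13.3,0,0,0],[128,8,-27.4,-13.3,0,0,0]]]'

```text
time: 1.7
tool_pos: [719.5, 156.2, 151.3]
tcp_rot: [-73.9, 89.8, 4.8]
ft_force: [1.0, 1.3, -0.7]
finger_gap: 42.5
```

```bash
python3 go.py 718 156 96 78.8
```

```text
1.7 [719.5 156.2 151.3] zyaw 78.68 f [ 1.   1.3 -0.7] gap 42.48541988813769 q [  8.  31.  65.  -0.  84. -70.]
shift cm [ 5.53  0.16 -0.05] rot [-0.12  0.05  0.19]
```

Call:
servo_tool --commands '[[[128,2.7,0,0,0,0,0],[128,5.5,0,0,0,0,0],[128,5.5,1,0,0,0,0],[128,5.5,2,0,0,0,0],[128,5.5,2.6,0,0,0,0],[128,5.5,3.2,0,0,0,0],[128,5.5,3.8,0,0,0,0],[128,5.5,4.4,0,0,0,0]]]'

```text
time: 2.5
tool_pos: [674.4, 166.9, 97.5]
tcp_rot: [-72.4, 89.8, 6.4]
ft_force: [6.4, -1.6, 5.7]
finger_gap: 42.6
```

```bash
python3 - <<'E'
from h import *
p,d=r.snapshot('side'); cv2.imwrite("pics/s1.png",p[...,::-1])
E
python3 go.py 718 156 96 78.8
```

```text
2.55 [673.5 167.2  97.3] zyaw 78.87 f [ 4.2 -0.5  4.4] gap 42.6222544298013 q [ 10.  27.  76.   0.  77. -69.]
shift cm [ 0.14 -4.58 -0.24] rot [0.07 0.04 0.09]
```

View pics/s1.png

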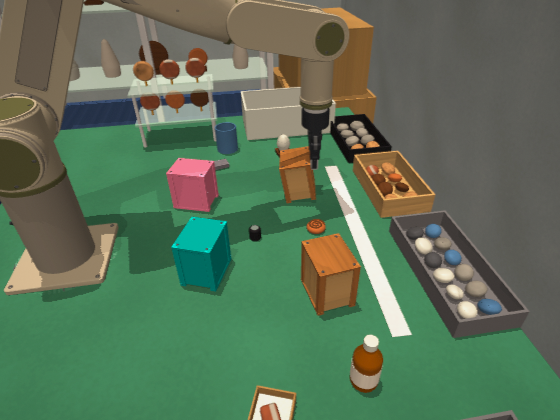

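The left crate is tilting over its near edge at (297,175). I'll keep pushing.

Call:
servo_tool --commands '[[[128,0,0.6,0,0,0,0],[128,0,1.2,0,0,0,0],[128,0,1.8,0,0,0,0],[128,0,2.4,0,0,0,0],[128,0,3,0,0,0,0],[128,0,3.6,0,0,0,0],[128,0,4,0,0,0,0],[128,0,4,0,0,0,0]]]'

```text
time: 3.35
tool_pos: [632.8, 174.7, 95.2]
tcp_rot: [106.9, 89.8, -174.3]
ft_force: [0.4, -0.3, 0.1]
finger_gap: 42.3
```

```bash
python3 - <<'E'
from h import *
p,d=r.snapshot('side'); cv2.imwrite("pics/s2.png",p[...,::-1])
E
python3 go.py 718 156 96 78.8
```

```text
3.4 [633.3 174.6  95.4] zyaw 78.87 f [ 0.6  0.6 -0.4] gap 42.593712554883375 q [ 11.  22.  83.   0.  75. -68.]
shift cm [-0.08 -8.67 -0.19] rot [ 0.07 -0.04 -0.11]
```

View pics/s2.png

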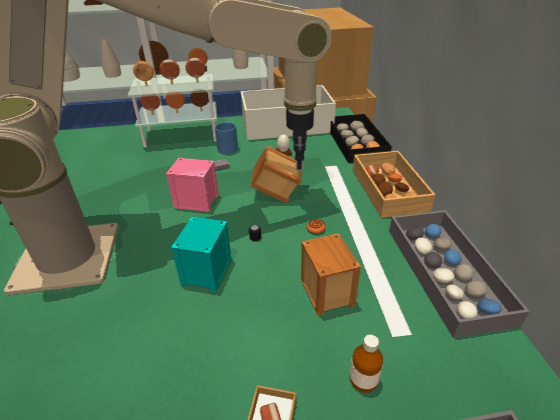

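Call:
servo_tool --commands '[[[128,-3,0,0,0,0,0],[128,-7,0,0,0,0,0],[128,-11,0,0,0,0,0],[128,-11,-4,0,5,0,0],[128,-11,-6,-4,10,0,0],[128,-11,-6,-8,18,0,0],[128,-11,-6,-12,18,0,0],[128,-11,-6,-16,18,0,0]]]'

```text
time: 4.2
tool_pos: [661.8, 4.5, 205.4]
tcp_rot: [114.0, 89.9, 174.8]
ft_force: [0.3, -0.1, -0.1]
finger_gap: 42.5
```

```bash
python3 go.py 696 -218 200 97.6
```

```text
4.2 [661.8   4.5 205.4] zyaw 60.84 f [ 0.3 -0.1 -0.1] gap 42.53313993197876 q [ -4.  18.  76.   0.  86. -65.]
shift cm [  0.53 -13.83 -17.76] rot [-3.676e+01 -1.000e-02 -8.000e-02]
```

Call:
servo_tool --commands '[[[128,0,-2.8,-3.5,-7,0,0],[128,0,-5.6,-7,-14,0,0],[128,0,-8.4,-10.6,-21,0,0],[128,0,-11.2,-14.2,-28,0,0],[128,0,-13.8,-17.8,-34,0,0],[128,0,-13.8,-17.8,-36.8,0,0],[128,4,-13.8,-17.8,-36.8,0,0],[128,6,-13.8,-17.8,-36.8,0,0]]]'

```text
time: 5.0
tool_pos: [695.1, -217.2, 142.9]
tcp_rot: [58.2, 89.8, 155.8]
ft_force: [-0.7, 0.1, -0.9]
finger_gap: 42.3
```

```bash
python3 go.py 696 -218 96 97.6
python3 - <<'E'
from h import *
p,d=r.snapshot('side'); cv2.imwrite("pics/s3.png",p[...,::-1])
p,d=r.snapshot('top'); cv2.imwrite("pics/t3.png",p[...,::-1]); np.savez('t3.npz',p=p,d=d)
blobs('top','t3.npz',75,135)
E
```

```text
5.0 [ 695.1 -217.2  142.9] zyaw 97.59 f [-0.7  0.1 -0.9] gap 42.34095168473868 q [ -21.   30.   67.    0.   83. -119.]
shift cm [ 4.69 -0.1  -0.1 ] rot [-0.01  0.1  -0.15]
[381. 176.] 702 z 121.3 c [ 633.7 -258. ] wh [86.  73.3] ang 70.0 rgb [202. 136.  88.] x 585.0 667.0 y -287.0 -205.0
[206. 212.] 2005 z 86.8 c [531.3 193.2] wh [111.1 120. ] ang 78.9 rgb [229. 185. 125.] x 463.0 598.0 y 128.0 258.0
[306. 279.] 136 z 120.1 c [368.4 -67.3] wh [ 7.5 87.2] ang 67.8 rgb [ 64. 155. 145.] x 327.0 410.0 y -85.0 -48.0
[203. 296.] 1714 z 120.5 c [321.8 186.6] wh [ 88.6 110.7] ang 69.7 rgb [236. 176. 196.] x 255.0 388.0 y 127.0 246.0
```

View pics/s3.png

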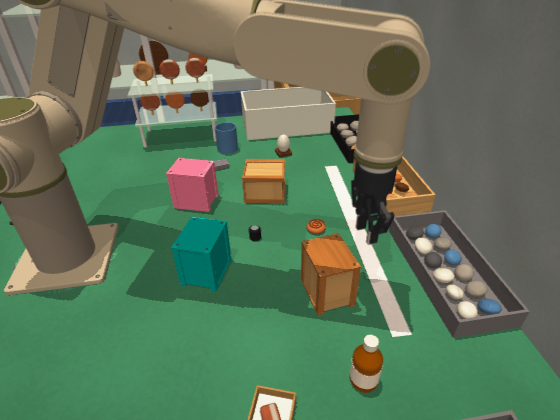

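View pics/t3.png

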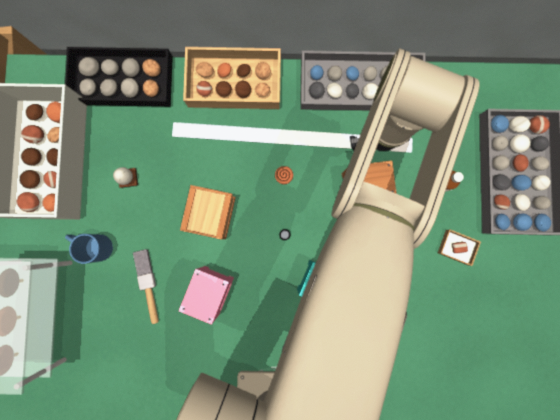

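Side and top views: crate A now lies at top (207,212), still at -11° yaw, clear of the pink box. The gripper is behind crate B. Now I tip B.

Call:
servo_tool --commands '[[[128,2.5,0,0,0,0,0],[128,4.7,0,0,0,0,0],[128,4.7,1,0,0,0,0],[128,4.7,2,0,0,0,0],[128,4.7,2.6,0,0,0,0],[128,4.7,3.2,0,0,0,0],[128,4.7,3.8,0,0,0,0],[128,4.7,4.4,0,0,0,0]]]'

```text
time: 5.9
tool_pos: [652.9, -222.8, 100.3]
tcp_rot: [-118.3, 89.9, -20.7]
ft_force: [3.0, 0.3, 3.1]
finger_gap: 42.6
```

Call:
servo_tool --commands '[[[128,0,0.6,0,0,0,0],[128,0,1.2,0,0,0,0],[128,0,1.8,0,0,0,0],[128,0,2.4,0,0,0,0],[128,0,3,0,0,0,0],[128,0,3.6,0,0,0,0],[128,0,4,0,0,0,0],[128,0,4,0,0,0,0]]]'

```text
time: 6.7
tool_pos: [611.8, -227.9, 98.6]
tcp_rot: [64.0, 89.9, 161.6]
ft_force: [-0.4, -0.4, 0.0]
finger_gap: 42.7
```

Call:
servo_tool --commands '[[[128,-3,0,0,0,0,0],[128,-7,0,0,0,0,0],[128,-11,0,0,0,0,0],[128,-11,0,4,7,0,0],[128,-11,0,8,14,0,0],[128,-11,0,12,19,0,0],[128,-11,2,16,19,0,0],[128,-11,3,20,19,0,0]]]'

```text
time: 7.5
tool_pos: [555.2, -32.3, 208.8]
tcp_rot: [97.7, 89.9, 176.4]
ft_force: [0.9, 1.0, 0.7]
finger_gap: 42.5
```

```bash
python3 go.py 430 200 200 78.8
python3 - <<'E'
from h import *
p,d=r.snapshot('side'); cv2.imwrite("pics/s4.png",p[...,::-1])
p,d=r.snapshot('top'); cv2.imwrite("pics/t4.png",p[...,::-1]); np.savez('t4.npz',p=p,d=d)
blobs('top','t4.npz',75,135)
E
```

```text
7.5 [555.2 -32.3 208.8] zyaw 78.64 f [0.9 1.  0.7] gap 42.5000159756327 q [ -9.   1.  94.  -0.  85. -87.]
shift cm [ 0.89 16.85 20.31] rot [-0.16 -0.01 -0.07]
[206. 212.] 2003 z 86.8 c [531.2 193.4] wh [111.  119.9] ang 78.9 rgb [227. 178. 120.] x 463.0 599.0 y 128.0 257.0
[375. 226.] 2019 z 87.0 c [ 504.1 -243.6] wh [120.3 111. ] ang 7.6 rgb [229. 185. 125.] x 438.0 569.0 y -305.0 -184.0
[311. 283.] 532 z 120.7 c [361.5 -84. ] wh [44.1 87.8] ang 68.2 rgb [ 62. 155. 144.] x 313.0 410.0 y -100.0 -48.0
[203. 296.] 1718 z 120.4 c [321.9 186.4] wh [ 88.3 111. ] ang 69.5 rgb [237. 177. 197.] x 256.0 388.0 y 126.0 246.0
[345. 291.] 221 z 121.1 c [ 331.7 -156.5] wh [24.1 89. ] ang 71.5 rgb [102. 221. 208.] x 288.0 378.0 y -181.0 -147.0
```

View pics/s4.png

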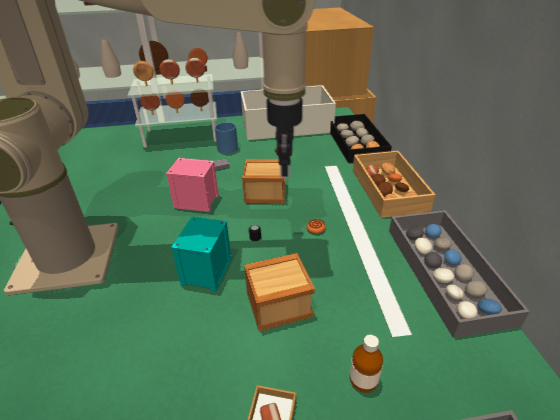

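View pics/t4.png

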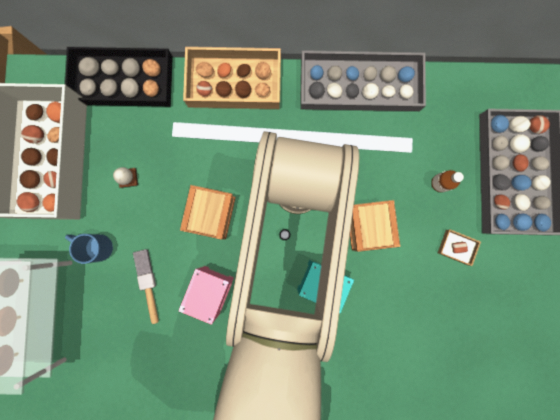

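Both crates lie on their sides: A at top (207,212), yaw -11°, and B at (375,226), yaw +7.6°. Neither camera can see a far-facing underside, because the side camera sees A's only at about 1.5° grazing. I'll turn A a little clockwise with a fingertip at the left end of its lid, so the side camera can see it.

```bash
python3 go.py 452 254 200 78.8
```

```text
7.6 [554.8 -29.4 209. ] zyaw 78.88 f [ 0.1 -0.6  0.1] gap 42.5461222329805 q [ -8.   1.  94.   0.  85. -87.]
shift cm [ 0.96 15.56 25.82] rot [ 0.08  0.08 -0.09]
```

Call:
servo_tool --commands '[[[255,0,2.3,3.9,0,0,0],[255,0,4.6,7.7,0,0,0],[255,0,7,11.6,0,0,0],[255,0,9.3,15.5,0,0,0],[255,0,11.6,19.3,0,0,0],[255,0,14,23.2,0,0,0],[255,0,15.6,25.8,0,0,0],[255,0,15.6,25.8,0,0,0]]]'

```text
time: 8.4
tool_pos: [453.1, 253.0, 209.2]
tcp_rot: [44.3, 89.9, 123.1]
ft_force: [-0.1, -0.2, -0.3]
finger_gap: -0.1
```

```bash
python3 go.py 452 254 48 78.8
```

```text
8.4 [453.1 253.  209.2] zyaw 78.88 f [-0.1 -0.2 -0.3] gap -0.05589181706916606 q [ 23.  -5. 100.   0.  85. -55.]
shift cm [16.12  0.12  0.07] rot [ 0.08  0.04 -0.04]
```

Call:
servo_tool --commands '[[[255,4,0,0,0,0,0],[255,8,0,0,0,0,0],[255,12,0,0,0,0,0],[255,16,0,0,0,0,0],[255,16,0,0,0,0,0],[255,16,-1,0,0,0,0],[255,16,-1.6,0,0,0,0],[255,16,-2.2,0,0,0,0]]]'

```text
time: 9.2
tool_pos: [478.4, 246.2, 52.1]
tcp_rot: [-49.3, 89.8, 29.3]
ft_force: [-4.5, 2.8, 3.3]
finger_gap: 0.1
```

Call:
servo_tool --commands '[[[255,0,-0.5,0,0,0,0],[255,0,-1,0,0,0,0],[255,0,-1.5,0,0,0,0],[255,0,-2,0,0,0,0],[255,0,-2.4,0,0,0,0],[255,0,-2.8,0,0,0,0],[255,0,-2.8,0,0,0,0]]]'

```text
time: 9.9
tool_pos: [504.1, 239.8, 49.2]
tcp_rot: [-99.6, 90.0, -20.9]
ft_force: [0.6, 0.6, 1.5]
finger_gap: 0.6
```

```bash
python3 go.py 452 254 48 78.8
python3 - <<'E'
from h import *
p,d=r.snapshot('side'); cv2.imwrite("pics/s5.png",p[...,::-1]); 
cv2.imwrite("pics/s5z.png",cv2.resize(p[130:230,210:340,::-1],None,fx=5,fy=5,interpolation=cv2.INTER_CUBIC))
p,d=r.snapshot('top'); cv2.imwrite("pics/t5.png",p[...,::-1]); np.savez('t5.npz',p=p,d=d)
blobs('top','t5.npz',75,95)
E
```

```text
9.9 [504.1 239.8  49.2] zyaw 78.64 f [0.6 0.6 1.5] gap 0.5562364251698194 q [ 20.  10. 102.  -0.  68. -58.]
shift cm [0.12 5.39 0.36] rot [-0.16 -0.01  0.05]
[212. 201.] 1877 z 86.7 c [558.  179.8] wh [111. 120.] ang 68.9 rgb [202. 155. 105.] x 483.0 633.0 y 108.0 241.0
[375. 226.] 2038 z 87.1 c [ 503.9 -243.5] wh [120.3 110.6] ang 7.8 rgb [233. 191. 129.] x 438.0 569.0 y -305.0 -182.0
```

View pics/s5z.png

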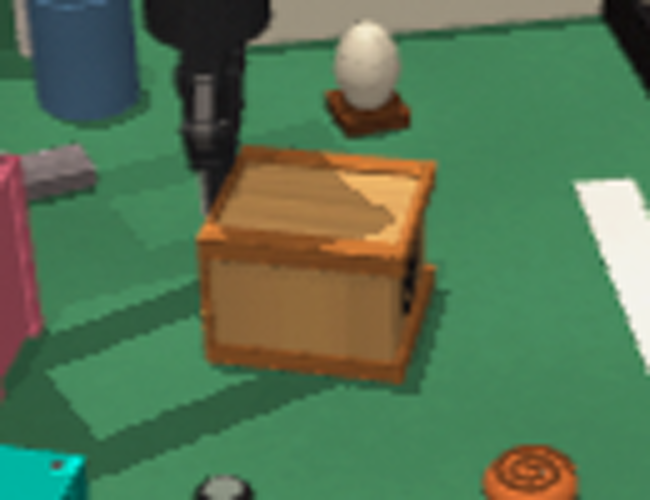

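View pics/t5.png

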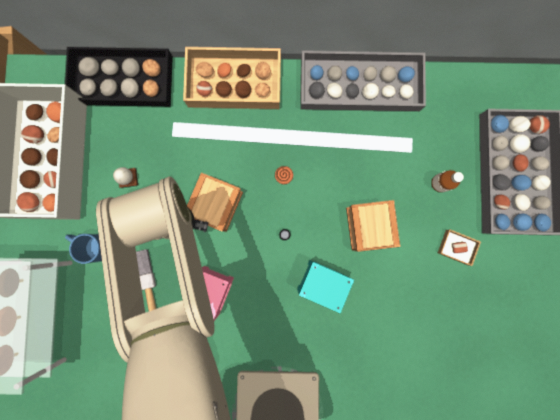

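The enlarged crop shows dark ink on A's underside at zoom (408,260–310), though at a steep grazing angle. I'll turn A slightly more to confirm before committing.

Call:
servo_tool --commands '[[[255,0,-0.5,0,0,0,0],[255,0,-1,0,0,0,0],[255,0,-1.5,0,0,0,0],[255,0,-1.8,0,0,0,0],[255,0,-1.8,0,0,0,0]]]'

```text
time: 10.5
tool_pos: [521.7, 236.3, 49.2]
tcp_rot: [-93.4, 90.0, -14.8]
ft_force: [0.4, 1.1, 1.3]
finger_gap: -0.3
```

Run:
```python
from h import *
p,d=r.snapshot('side')
cv2.imwrite("pics/s6z.png",cv2.resize(p[150:215,240:320,::-1],None,fx=9,fy=9,interpolation=cv2.INTER_CUBIC))
p,d=r.snapshot('top'); np.savez('t6.npz',p=p,d=d)
blobs('top','t6.npz',75,95)
```

```text
[215. 196.] 1849 z 86.5 c [570.6 172.8] wh [111.4 120. ] ang 63.4 rgb [201. 154. 104.] x 494.0 646.0 y 98.0 234.0
[375. 226.] 2027 z 87.0 c [ 504.1 -243.9] wh [120.  111.8] ang 7.8 rgb [233. 190. 129.] x 438.0 569.0 y -306.0 -182.0
```

View pics/s6z.png

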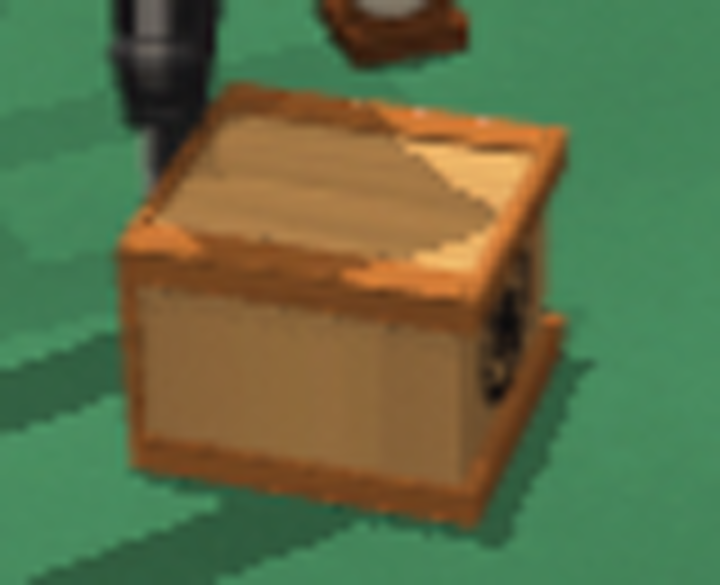

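The ring with its dot is clear at zoom (505,330), so A is the stamped crate. Now I'll move behind its lid with two spread fingers, square it up and push it.

```bash
python3 go.py 452 182 45 87
```

```text
10.6 [521.5 236.3  49.3] zyaw 78.64 f [ 0.4 -0.4  0.8] gap -0.12521772584907234 q [ 19.  13.  99.  -0.  68. -59.]
shift cm [ 0.43  5.75 -6.69] rot [-8.36 -0.02  0.05]
```

Call:
servo_tool --commands '[[[255,0,2,0,0,0,0],[255,0,5.7,0,0,0,0],[255,0,5.7,-2,-2,0,0],[128,0,5.7,-4.5,-6,0,0],[128,0,5.7,-6.7,-8.4,0,0],[128,0.2,5.7,-6.7,-8.4,0,0],[128,0.4,5.7,-6.7,-8.4,0,0],[128,0.4,5.7,-6.7,-8.4,0,0]]]'

```text
time: 11.4
tool_pos: [452.1, 182.5, 45.1]
tcp_rot: [-47.9, 90.0, 39.1]
ft_force: [-0.1, 0.1, -0.6]
finger_gap: 42.4
```

Call:
servo_tool --commands '[[[128,0,-1.5,0,0,0,0],[128,0,-2.5,0,0,0,0],[128,0,-3.3,0,0,0,0],[128,0,-4.1,0,0,0,0],[128,0,-4.9,0,0,0,0],[128,0,-5.7,0,0,0,0],[128,0,-6.5,0,0,0,0],[128,0,-7.2,0,0,0,0]]]'

```text
time: 12.2
tool_pos: [524.5, 178.3, 45.2]
tcp_rot: [118.8, 90.0, -154.2]
ft_force: [-3.0, -0.9, -0.3]
finger_gap: 42.8
```

```bash
python3 go.py 452 182 45 87
python3 - <<'E'
from h import *
p,d=r.snapshot('top'); np.savez('t7.npz',p=p,d=d); cv2.imwrite("pics/t7.png",p[...,::-1])
blobs('top','t7.npz',75,95)
E
```

```text
12.2 [524.5 178.3  45.2] zyaw 87.05 f [-3.  -0.9 -0.3] gap 42.75278710209629 q [ 13.  10. 103.  -0.  67. -74.]
shift cm [ 0.02  7.26 -0.  ] rot [ 0.05 -0.   -0.01]
[220. 176.] 1002 z 87.1 c [610.  177.8] wh [110.6 117.9] ang 71.1 rgb [219. 173. 117.] x 537.0 682.0 y 107.0 228.0
[375. 226.] 2035 z 87.0 c [ 504.  -243.8] wh [120.1 111. ] ang 7.5 rgb [232. 190. 129.] x 438.0 569.0 y -306.0 -182.0
```

View pics/t7.png

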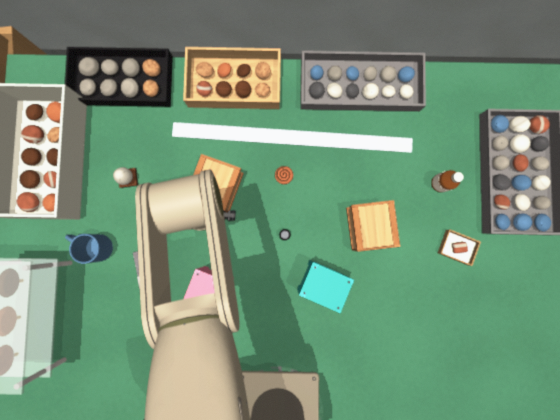

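Call:
servo_tool --commands '[[[128,0,-0.8,0,0,0,0],[128,0,-1.6,0,0,0,0],[128,0,-2.3,0,0,0,0],[128,0,-3,0,0,0,0],[128,0,-3.6,0,0,0,0],[128,0,-4.2,0,0,0,0],[128,0,-4.2,0,0,0,0]]]'

```text
time: 12.95
tool_pos: [567.0, 176.2, 45.6]
tcp_rot: [-77.3, 89.9, 9.8]
ft_force: [-0.0, 0.0, -0.6]
finger_gap: 42.6
```

```bash
python3 go.py 452 182 45 87
python3 - <<'E'
from h import *
p,d=r.snapshot('top'); np.savez('t8.npz',p=p,d=d); cv2.imwrite("pics/t8.png",p[...,::-1])
blobs('top','t8.npz',75,95)
p,d=r.snapshot('side'); np.savez('s8.npz',p=p,d=d); cv2.imwrite("pics/s8.png",p[...,::-1])
blobs('side','s8.npz',80,95)
E
```

```text
12.95 [567.  176.2  45.6] zyaw 87.04 f [-0.   0.  -0.6] gap 42.629178342109626 q [ 12.  16.  96.  -0.  68. -75.]
shift cm [ 0.04 11.52 -0.02] rot [0.04 0.02 0.08]
[227. 166.] 551 z 87.6 c [643.2 133.9] wh [128.  51.] ang 14.8 rgb [205. 157. 105.] x 576.0 700.0 y 121.0 174.0
[375. 226.] 2034 z 87.0 c [ 503.8 -243.7] wh [119.9 110.4] ang 7.6 rgb [232. 189. 128.] x 438.0 569.0 y -305.0 -181.0
[302. 168.] 841 z 86.6 c [640.4 178.2] wh [114.4 119.6] ang 83.6 rgb [179. 124.  67.] x 575.0 703.0 y 115.0 239.0
[192. 183.] 213 z 87.5 c [329.6 152. ] wh [137.6  68.4] ang 17.0 rgb [161.  76.  91.] x 255.0 385.0 y 124.0 205.0
[202. 255.] 291 z 87.3 c [ 363.1 -147.9] wh [136.8  67.6] ang 28.0 rgb [ 0. 97. 87.] x 287.0 408.0 y -184.0 -86.0
[278. 279.] 2462 z 86.7 c [ 503.1 -245.9] wh [120.4 113.5] ang 7.4 rgb [208. 146.  78.] x 437.0 570.0 y -309.0 -182.0
```

View pics/t8.png

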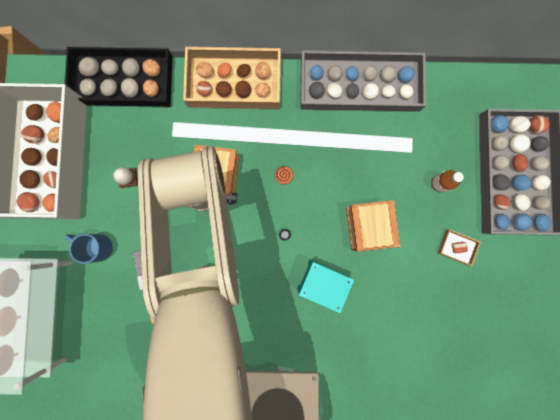

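View pics/s8.png

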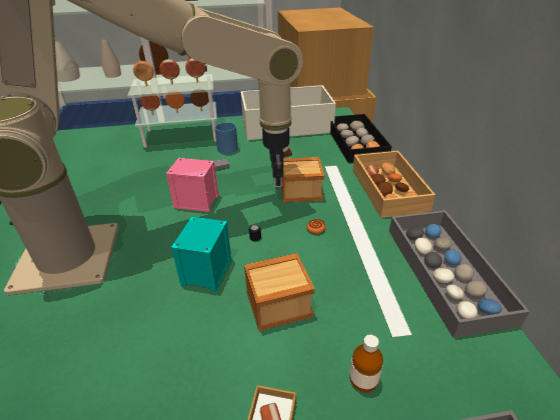

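Call:
servo_tool --commands '[[[128,0,-0.7,0,0,0,0],[128,0,-1.4,0,0,0,0],[128,0,-2.1,0,0,0,0],[128,0,-2.8,0,0,0,0],[128,0,-3.5,0,0,0,0],[128,0,-4.2,0,0,0,0],[128,0,-4.8,0,0,0,0],[128,0,-5.2,0,0,0,0]]]'

```text
time: 13.85
tool_pos: [618.4, 173.5, 45.3]
tcp_rot: [-69.3, 90.0, 17.7]
ft_force: [-3.4, 0.7, 0.0]
finger_gap: 42.5
```

```bash
python3 go.py 452 182 45 87
python3 - <<'E'
from h import *
p,d=r.snapshot('top'); np.savez('t9.npz',p=p,d=d); cv2.imwrite("pics/t9.png",p[...,::-1])
blobs('top','t9.npz',75,95)
p,d=r.snapshot('side'); np.savez('s9.npz',p=p,d=d); cv2.imwrite("pics/s9.png",p[...,::-1])
blobs('side','s9.npz',80,95,300)
E
```

```text
13.85 [618.4 173.5  45.3] zyaw 87.04 f [-3.4  0.7  0. ] gap 42.47617731222473 q [ 11.  23.  88.   0.  70. -76.]
shift cm [ 3.000e-02  1.666e+01 -1.000e-02] rot [0.04 0.   0.01]
[229. 148.] 413 z 88.0 c [692.5 130.8] wh [118.6  37. ] ang 10.9 rgb [198. 147.  98.] x 631.0 748.0 y 122.0 160.0
[375. 226.] 2030 z 87.1 c [ 504.  -243.9] wh [120.1 110.9] ang 7.6 rgb [232. 189. 128.] x 438.0 569.0 y -306.0 -182.0
[319. 167.] 792 z 86.7 c [690.4 176.8] wh [117.1 120. ] ang 86.2 rgb [179. 124.  66.] x 627.0 751.0 y 118.0 235.0
[278. 279.] 2462 z 86.6 c [ 502.9 -245.4] wh [121.  113.5] ang 7.1 rgb [208. 146.  79.] x 437.0 570.0 y -309.0 -182.0
```

Call:
servo_tool --commands '[[[128,0,-0.4,0,0,0,0],[128,0,-0.8,0,0,0,0],[128,0,-1.2,0,0,0,0],[128,0,-1.5,0,0,0,0],[128,0,-1.7,0,0,0,0],[128,0,-1.7,0,0,0,0],[128,0,1,0,0,0,0],[128,0,4,0,0,0,0]]]'

```text
time: 14.75
tool_pos: [578.6, 175.4, 45.6]
tcp_rot: [-81.7, 89.9, 5.3]
ft_force: [-0.0, -0.2, 0.5]
finger_gap: 42.6
```

Call:
servo_tool --commands '[[[128,0,3,0,0,0,0],[128,-4,3,0,0,0,0],[128,-8,3,0,0,0,0],[128,-12,3,0,0,0,0],[128,-16,3,-4,0,0,0],[128,-18,5,-8,0,0,0],[128,-18,8,-12,0,0,0],[128,-18,11,-15,0,0,0]]]'

```text
time: 15.55
tool_pos: [460.8, 29.6, 227.2]
tcp_rot: [-98.8, 89.7, -11.8]
ft_force: [-0.0, -1.5, 0.2]
finger_gap: 42.3
```

```bash
python3 go.py 452 182 45 87
python3 - <<'E'
from h import *
p,d=r.snapshot('top'); np.savez('t10.npz',p=p,d=d); cv2.imwrite("pics/t10.png",p[...,::-1])
blobs('top','t10.npz',75,95)
blobs('top','t10.npz',8,70)
p,d=r.snapshot('side'); np.savez('s10.npz',p=p,d=d); cv2.imwrite("pics/s10.png",p[...,::-1])
E
```

```text
15.55 [460.8  29.6 227.2] zyaw 87.03 f [-0.  -1.5  0.2] gap 42.33109080970867 q [ -3. -15. 107.  -0.  87. -90.]
shift cm [18.2   1.75 15.18] rot [ 0.03 -0.04  0.28]
[213. 145.] 1962 z 86.9 c [707.7 178.3] wh [110.3 121.7] ang 87.5 rgb [228. 183. 124.] x 645.0 769.0 y 121.0 235.0
[375. 226.] 2029 z 87.2 c [ 504. -244.] wh [120.1 111.1] ang 7.5 rgb [229. 185. 125.] x 438.0 569.0 y -306.0 -182.0
[224. 161.] 262 z 32.3 c [678.6 150.8] wh [ 81.3 159.7] ang 45.3 rgb [102.  77.  52.] x 645.0 763.0 y 122.0 236.0
[283. 175.] 261 z 18.7 c [643.5  -7.3] wh [50.5 47.5] ang 1.2 rgb [173. 106.  70.] x 618.0 669.0 y -31.0 17.0
[130. 177.] 207 z 41.5 c [630.  413.5] wh [49.9 19.4] ang 11.0 rgb [129. 113.  95.] x 604.0 655.0 y 400.0 420.0
[351. 229.] 204 z 26.2 c [ 497.1 -191.2] wh [119.4  10. ] ang 3.8 rgb [127.  97.  65.] x 438.0 557.0 y -200.0 -182.0
[145. 279.] 819 z 18.5 c [338.3 360.7] wh [182.3  42.7] ang 14.7 rgb [184. 170. 153.] x 250.0 429.0 y 330.0 402.0
```

View pics/t10.png

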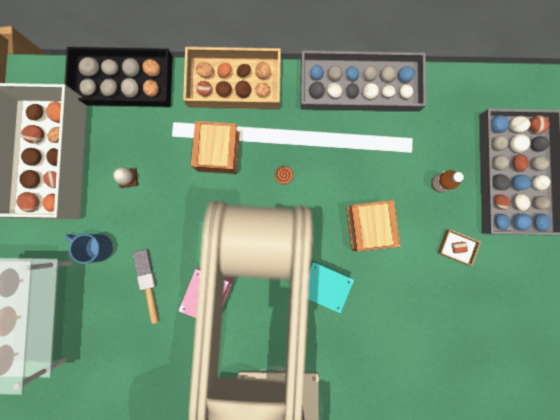

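View pics/s10.png

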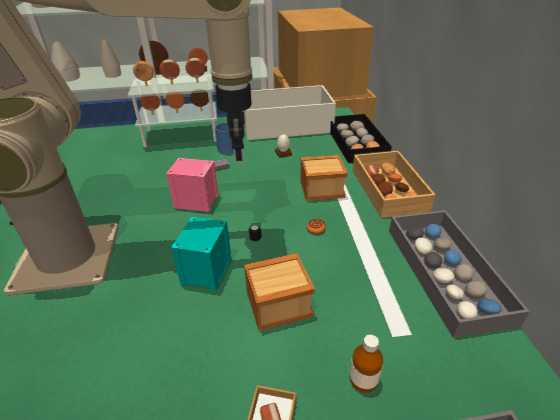

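The stamp point is at x≈763, against the tape centre at x≈765 there, and A's yaw is -2.5° against the tape's -2.9°. The bystanders are unmoved and the arm is clear, so I hand in.

```bash
python3 -c "
from bench import r
print(r.hand_in())"
```

```text
the job is handed in; nothing more can be done
None
```

Both crates lie tipped towards the robot. The stamped one, crate A on the left, has its stamped end on the tape. The job took about 16 s of the 64 s allowed and is handed in; no verdict was reported.

- **Tipping:** I pushed both crates over with the fingertips before pushing either along the table.
- **Finding the stamp:** neither camera can see a far-facing underside. So I turned A about 15° with a fingertip on its lid until the side view showed the ring and dot. I did not look at B's underside.
- **Final push:** I squared A back up and pushed it, still lying, to the tape.

**Last checks:**
- **Crate A:** its stamp is at about x = 763 mm and the tape centre at x = 765 mm there, with the crate within 0.5° of square to the tape.
- **Crate B:** it lies where it fell, with its far end at x ≤ 569 mm, well short of the tape.
- **Other things:** ammonite, egg and brush measured within about 1 mm of the start. In the last pictures loupe, mug, bottle, sample box and the pink and turquoise boxes look unmoved, though the arm partly hid the two boxes from above.
- **Gripper:** it finished clear, at z = 227 mm.

No check failed. The side and top cameras differed by about 2 mm.

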